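# Unhook two tangled weighing-kit stands and put one in each tray bay

### The arm

A 6-joint arm with a two-finger parallel gripper is mounted at the origin on the work surface. World frame = base frame: x ahead of the robot, y to its left, z up, the work surface at z = 0. Lengths are in m, angles in rad, forces in N, time in s.
With the tool pointing down it reaches from about 0.3 to 0.75 m from the base axis. Payload 8.5 kg.
Tool frame: the origin (TCP) lies between the finger pads; the fingertips stand env.tips_ahead ahead of it and the grasp point (between the pads) lies 6 mm ahead of it (env.tips_ahead is the distance from the TCP to the fingertips, in m); z points along the fingers, y is the direction in which the jaws open and shut (so a half turn about z gives the same grasp; the last joint's range is limited). The gripper opens to 85 mm and grips with 20 to 120 N. Pads are 22 mm wide; open, the fingers measure 114 mm over their backs; the gripper's body (76 mm by 85 mm) begins 54 mm behind the grasp point. The pads swing forward as they close: fully open they stand 13 mm farther back than shut.
Start: joints at [-1.464, 0.381, 1.297, -0, 1.464, -0.215], TCP at [0.174, -0.522, 0.256] pointing down, gripper open.
Joint ranges: [-3.11, 3.11], [-0.89, 2.33], [0.22, 2.48], [-1.42, 4.56], [0.17, 2.85], [-2.88, 2.88]. Speed limits (rad/s): [2.39, 2.39, 3.14, 3.14, 3.14, 3.14].

### API

Orientations are given as a unit quaternion [w, x, y, z].
In Python, from plant import env, imaging gives the robot as it stands.
- The arm moves only by the tool play_rows, never from a script. Its arguments are lists of equal length, an entry for each row: "gripper": the finger opening in cm, from 0 to 8.54; "dp": the shift along the tool's x, y, z in cm, a list of three; "rotation": the turn, a rotation vector about the tool's x, y, z in degrees, a list of three. A call has 1 to 5 rows; each row is the pose to reach, as a shift and turn from the pose measured when the call began, along the tool's axes at that moment; what a row does not reach only later rows make up. A row lasts 1/12 s, in which the tool goes at most 41.7 mm and 7.16 degrees, less where a joint would pass 70% of its speed; a pose out of reach is approached as far as the arm can. A call with a gripper value outside its range is refused whole. The fingers move at their own pace and stop on an object; "grip_force" is the grip in N (left out, the last holds). Time passes only in rows, so rows that repeat a pose let the fingers close. It gives the time, the measured TCP pose, the force and the opening at its end, in the units of the state.
- env.get_state(): the state, without advancing time (a new reading comes with each control period).
- imaging.capture(name): name is "side" or "top" or "wrist"; returns (picture, depth): 384x512x3 uint8, red, green, blue; 384x512 float32, m along the optical axis (not along the pixel's ray), 0 where there is no reading.
- imaging.camera_info(name): a dict with "intrinsics" (3x3 intrinsics, pixels), "k1" (the pictures are not rectified: a ray, as slopes to the right and down, at radius r is drawn at 1 + k1 r^2 times it, then the intrinsics apply), "rvec" (rotation vector, rad) and "tvec" (3), from world to camera coordinates, as OpenCV has them. Camera axes: x right, y down, z forward; pixel columns grow to the right and rows downward; lengths in m; the calibration is good to about 2 mm. A picture is of the moment at which its call begins: read the wrist's pose just before it. camera_info takes no time and is no camera call; for the wrist camera it gives the pose at the moment of the call.
- env.hand_in(): hands the job in, once; it reports no verdict.
The state is a dict: "time": time; "qpos": joint angles; "joint_vel": joint speeds; "joint_efforts": joint torques, N m; "eef_pos": TCP position; "tool_rot": TCP orientation; "force": force on the tool from outside, world axes, zero at the start; "moment": the same for the moment, N m; "gripper_width": finger opening in m.
Only numpy, scipy, OpenCV 4.12 (cv2) and the standard library are available. Lean on these libraries where they do the work, as an engineer would, in place of code of your own. Each camera call takes 0.05 s, during which the arm holds its last target.

### The job

Two small steel stands of the weighing kit have got hooked together: the long hook arm of one runs through the open-sided loop of the other. Raise the hook stand a little and twist its arm out through the open side of the loop while the loop stand stays standing on the bench, then stand both upright in the white two-bay tray, one stand in each bay. Leave the other hook stand, which stands alone and is hooked to nothing, where it is.

Things in the scene. Friction and masses are not known exactly. Their poses are not given: they have to be found in the camera images.
- hook_stand: Steel stand hooked into the loop stand, 0.35 kg; mm. Origin: centre of foot underside (foot 44 across, 16 high), z up. Grip tab on its axis: 24 along x, 10 thick in y, 92-120 high. 8 thick arm along +x, centre 61 high, turns up at x=100, top 113. Starts at (-75, 0), same yaw, in the loop stand's frame. To free: raise 22 (10-34), turn 60 deg or more counter-clockwise seen from above, then lift.
- loop_stand: Steel loop stand, loose, 0.5 kg; mm. Origin: centre of foot underside (foot 56 across, 20 high), z up. Loop of 8 bar in its y-z plane, y -24 to 24, 46-114 high, inside y -16 to 16, 54-106 high. Its +y side is open from 67 to 99 high, above a low lip; -y side closed. Flat grip tab on top, on the axis: 10 thick in x, 24 along y, 112-140 high.
- tray: White plastic tray, does not move, 100 mm along x, 195 along y, walls 25 high and 5 thick, floor 5 thick. A 5 mm divider, as high as the walls, makes two bays, each 90 x 90 inside, centres at x=0, y=+47.5 and -47.5 mm. Origin: centre of the underside, z up. A hook stand's arm may overhang the walls: point it away from the other bay.
- lone_stand: Bystander: a second steel hook stand, same shape and size, standing alone at the far side of the bench, between pair and tray, hooked to nothing. Origin: centre of the foot's underside; arm along +x. To be left where it stands.
Things that resemble listed ones, but are neither listed nor needed, are in the scene too. What is shaped like the loop_stand but pink or red is not meant. What is shaped like the hook_stand but orange is not meant.

How it is judged:
By the outcome, as a careful person would: the job done as asked, in the order asked, and still so for the second after the job is handed in, with the robot touching nothing.
It also fails if it takes over 62 s, if anything falls off the work surface, if the arm or the gripper's body presses on something with over 40 N, if the wrist force passes 120 N, or if a joint passes its speed limit or range.

## Working session

There is one attempt and no reset: what is moved stays moved. The work goes in short steps, Python scripts to look and compute and a tool call to move; the robot and the scene stay as the last step left them, time stands still between calls to the robot, and variables do not carry over. Pictures are saved under pics/ and viewed, and the job is handed in when it is done.

Besides the shell and the picture viewer there is one more tool, called after ">>>" as name(argument=value, ...) on one line, values as JSON. play_rows: Moves the arm, as the interface text tells. Its arguments: {"type":"object","properties":{"gripper":{"type":"array","items":{"type":"number"}},"dp":{"type":"array","items":{"type":"array","items":{"type":"number"}}},"rotation":{"type":"array","items":{"type":"array","items":{"type":"number"}}},"grip_force":{"type":"number"}},"required":["gripper","dp","rotation"]}

```bash
ls; mkdir -p pics
cat > h.py <<'E'
import numpy as np, cv2, json
from plant import env, imaging
def snap(n,out):
    ci=imaging.camera_info(n); p,d=imaging.capture(n)
    cv2.imwrite(f'pics/{out}.png',p[:,:,::-1]); np.savez(f'pics/{out}.npz',p=p,d=d,K=ci['intrinsics'],k1=ci['k1'],r=ci['rvec'],t=ci['tvec'])
def load(o): return dict(np.load(f'pics/{o}.npz'))
def ray(s,u,v):
    K=s['K'];xd=np.array([(u-K[0,2])/K[0,0],(v-K[1,2])/K[1,1]]);x=xd.copy()
    for _ in range(20): x=xd/(1+s['k1']*(x@x))
    R,_=cv2.Rodrigues(s['r']); t=s['t'].reshape(3)
    return -R.T@t, R.T@np.array([x[0],x[1],1.])
def at_z(s,u,v,z):
    o,d=ray(s,u,v); return o+d*(z-o[2])/d[2]
def at_d(s,u,v):
    o,d=ray(s,u,v); return o+d*s['d'][int(round(v)),int(round(u))]
def proj(s,P):
    R,_=cv2.Rodrigues(s['r']); c=R@np.asarray(P,float)+s['t'].reshape(3); x=c[:2]/c[2]; x=x*(1+s['k1']*(x@x)); return s['K'][:2,:2]@x+s['K'][:2,2]
def tri(l):
    A=np.zeros((3,3));b=np.zeros(3)
    for s,u,v in l:
        o,d=ray(s,u,v); d=d/np.linalg.norm(d);M=np.eye(3)-np.outer(d,d);A+=M;b+=M@o
    return np.linalg.solve(A,b)
def crop(o,x0,y0,x1,y1,f,out):
    im=cv2.imread(f'pics/{o}.png')[y0:y1,x0:x1]; cv2.imwrite(f'pics/{out}.png',cv2.resize(im,None,fx=f,fy=f,interpolation=cv2.INTER_CUBIC))
E
python3 - <<'E'
from h import *
print(env.get_state(), env.tips_ahead)
for n in('side','top','wrist'): snap(n,n+'0')
E
```

```text
pics
{'time': 0.0, 'qpos': array([-1.46428116e+00,  3.81184856e-01,  1.29829413e+00, -6.61569300e-06,
        1.46358428e+00, -2.15284996e-01]), 'joint_vel': array([ 5.25189056e-04,  1.97925848e-05, -8.06525343e-04, -7.36070241e-04,
        8.90402230e-04, -6.35572339e-05]), 'joint_efforts': array([ 2.77040181e-04, -4.48463774e+01, -2.31273347e+01, -2.62566582e-04,
        4.76462650e-03,  2.35990598e-05]), 'eef_pos': array([ 0.17392611, -0.52149299,  0.25570648]), 'tool_rot': array([-7.34401153e-04,  9.87083160e-01,  1.60207035e-01,  3.66863062e-05]), 'force': array([-0.72705631, -0.3087526 , -0.54892458]), 'moment': array([-0.0004122 , -0.00765978, -0.03486684]), 'gripper_width': 0.08515268634999441} 0.025
```

View pics/side0.png

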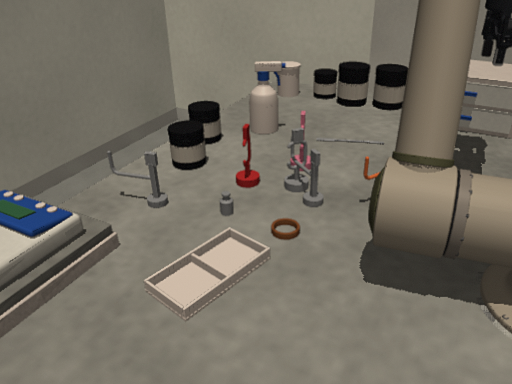

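View pics/top0.png

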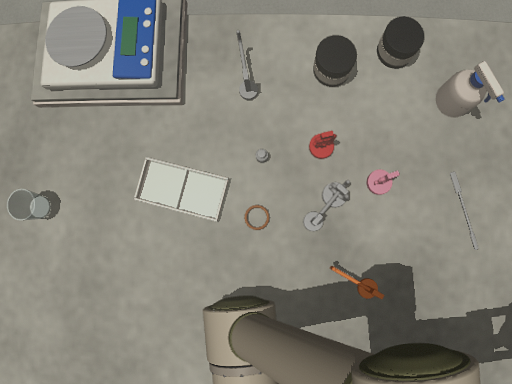

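View pics/wrist0.png

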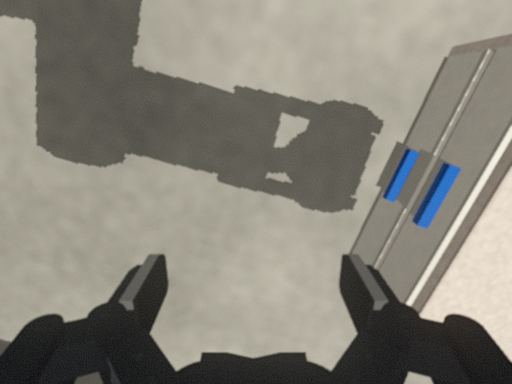

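The side view shows the gray pair around (300,175), the lone gray hook stand at (156,180) and the tray at (210,270). The top view shows the gray pair at (313,221) and (335,194), the lone stand at (248,92), a red loop at (322,146), a pink loop at (380,182) and an orange hook at (367,288). The gray interlocked pair is the one meant. I'll enlarge it to confirm.

Run:
```python
from h import *
crop('top0',290,165,370,240,8,'c_top'); crop('side0',265,100,345,215,5,'c_side')
crop('top0',125,145,245,230,6,'c_tray')
s=load('top0')
for u,v in [(313,221),(335,194),(248,92),(148,159),(229,178),(222,220),(135,198),(182,189)]: print(u,v,at_d(s,u,v).round(4))
for n in('top0','side0'):
    q=load(n);R,_=cv2.Rodrigues(q['r']);print(n,(-R.T@q['t'].reshape(3)).round(3))
```

```text
313 221 [ 0.4518 -0.1154  0.1186]
335 194 [ 0.5112 -0.1661  0.0615]
248 92 [0.747  0.0253 0.0147]
148 159 [0.5885 0.2474 0.0251]
229 178 [0.5501 0.0654 0.0017]
222 220 [0.455  0.0788 0.0043]
135 198 [0.5001 0.2738 0.0246]
182 189 [0.5229 0.17   0.0116]
top0 [ 0.422 -0.043  1.054]
side0 [0.178 0.635 0.487]
```

View pics/c_top.png

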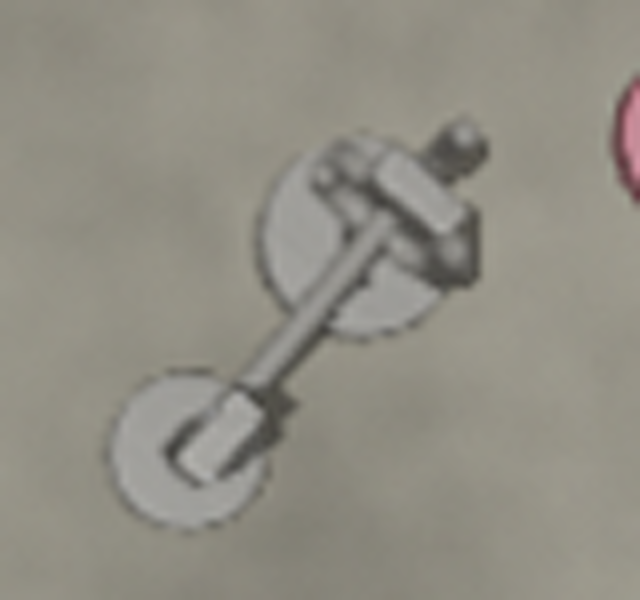

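View pics/c_side.png

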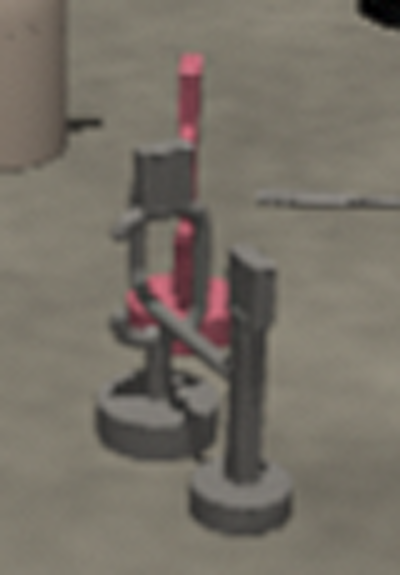

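View pics/c_tray.png

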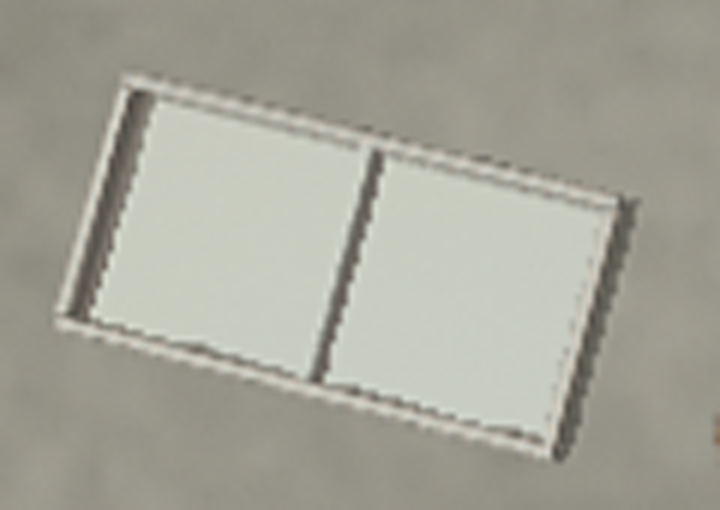

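Run:
```python
from h import *
t=load('top0');s=load('side0')
ft=lambda x,y:(290+(x+.5)/8-.5,165+(y+.5)/8-.5)
fs=lambda x,y:(265+(x+.5)/5-.5,100+(y+.5)/5-.5)
def T(a,b): return tri([(t,*ft(*a)),(s,*fs(*b))]).round(4)
print('hook tab',T((225,438),(252,257))); print('loop tab',T((425,190),(166,150)))
print('at z', at_z(t,*ft(225,438),.12).round(4), at_z(t,*ft(425,190),.14).round(4))
hf=at_z(t,*ft(187,447),.016); lf=at_z(t,*ft(365,235),.02); tip=at_z(t,*ft(463,135),.113)
print('feet',hf.round(4),lf.round(4),'dist',np.linalg.norm((hf-lf)[:2]), 'tip',tip.round(4),np.linalg.norm((tip-hf)[:2]))
d=lf-hf;print('yaw',np.degrees(np.arctan2(d[1],d[0])));d=tip-hf;print('yaw',np.degrees(np.arctan2(d[1],d[0])))
fr=lambda x,y:(125+(x+.5)/6-.5,145+(y+.5)/6-.5)
c=[at_z(t,*fr(*p),.025) for p in [(127,78),(622,203),(555,455),(62,322)]]
print(np.round(c,4)); print([np.linalg.norm(c[i]-c[(i+1)%4]).round(4) for i in range(4)]); print('ctr',np.mean(c,0))
a=c[0]-c[1]+c[3]-c[2]; print('tray y axis',np.degrees(np.arctan2(a[1],a[0])))
lo=at_z(t,248,93,.016);print('lone',lo)
```

```text
hook tab [ 0.4559 -0.1244  0.1188]
loop tab [ 0.5154 -0.1719  0.1374]
at z [ 0.4552 -0.1246  0.12  ] [ 0.5154 -0.1715  0.14  ]
feet [ 0.4563 -0.1232  0.016 ] [ 0.5151 -0.1717  0.02  ] dist 0.07620125243886372 tip [ 0.5322 -0.1849  0.113 ] 0.09781624908866408
yaw -39.5465150752332
yaw -39.12191258467527
[[0.5917 0.2528 0.025 ]
 [0.5463 0.0646 0.025 ]
 [0.4532 0.0873 0.025 ]
 [0.4995 0.2739 0.025 ]]
[np.float64(0.1935), np.float64(0.0958), np.float64(0.1922), np.float64(0.0946)]
ctr [0.52266706 0.16963398 0.025     ]
tray y axis 76.25347872940405
lone [0.74423758 0.02517394 0.016     ]
```

```bash
cat >> h.py <<'E'
from scipy.spatial.transform import Rotation as Ro
def mv(x,y,z,ang):
    st=env.get_state(); q=st['tool_rot']; R=Ro.from_quat([q[1],q[2],q[3],q[0]])
    a=np.radians(ang); T=Ro.from_matrix(np.array([[np.cos(a),np.sin(a),0],[np.sin(a),-np.cos(a),0],[0,0,-1]]))
    dp=R.inv().apply(np.array([x,y,z])-st['eef_pos'])*100; rv=np.degrees((R.inv()*T).as_rotvec())
    print('t',st['time'],'pos',st['eef_pos'].round(4),'w',st['gripper_width'].round(4),'F',st['force'].round(1),'q',st['qpos'].round(2)); print('dp',dp.round(2),'rot',rv.round(1))
E
python3 -c "
from h import *
mv(.456,-.124,.22,-39.3)"
```

```text
Traceback (most recent call last):
  File "h.py", line 30, in mv
    print('t',st['time'],'pos',st['eef_pos'].round(4),'w',st['gripper_width'].round(4),'F',st['force'].round(1),'q',st['qpos'].round(2)); print('dp',dp.round(2),'rot',rv.round(1))
                                                          ^^^^^^^^^^^^^^^^^^^^^^^^^
AttributeError: 'float' object has no attribute 'round'
```

```bash
sed -i "s/st\['gripper_width'\].round(4)/round(st['gripper_width'],4)/" h.py
python3 -c "
from h import *
mv(.456,-.124,.22,-39.3)"
```

```text
t 0.15 pos [ 0.1739 -0.5216  0.2558] w 0.0852 F [ 0.5 -0.6 -0.6] q [-1.46  0.38  1.3  -0.    1.46 -0.22]
dp [ 39.33 -28.79   3.63] rot [-0.1  0.  57.7]
```

>>> play_rows(gripper=[6, 6, 6, 6, 6], dp=[[3.2, -2.4, 0], [6.4, -4.7, 0], [9.6, -7, 0], [12.8, -9.4, 0], [16, -11.7, 0]], rotation=[[0, 0, 6], [0, 0, 12], [0, 0, 18], [0, 0, 24], [0, 0, 30]])

```text
time: 0.57
eef_pos: [0.2893, -0.3582, 0.2559]
tool_rot: [-0.001, 0.995, -0.104, -0.0]
force: [0.3, 0.2, 0.8]
gripper_width: 0.0601
```

```bash
python3 -c "
from h import *
mv(.456,-.124,.22,-39.3)"
```

```text
t 0.5667 pos [ 0.2893 -0.3582  0.2559] w 0.0601 F [0.3 0.2 0.8] q [-1.15  0.22  1.53  0.    1.39  0.63]
dp [ 11.49 -26.35   3.62] rot [-0.1  0.  27.4]
```

>>> play_rows(gripper=[6, 6, 6, 6, 6], dp=[[1.5, -3.5, 0], [3, -7, 0], [4.5, -10.5, 0], [6, -14, 0.3], [7.5, -17.2, 0.6]], rotation=[[0, 0, 5.5], [0, 0, 11], [0, 0, 16.5], [0, 0, 22], [0, 0, 27.4]])

```text
time: 0.98
eef_pos: [0.3988, -0.2033, 0.2501]
tool_rot: [-0.001, 0.941, -0.338, -0.0]
force: [1.2, -1.2, -0.3]
gripper_width: 0.0596
```

```bash
python3 -c "
from h import *
mv(.456,-.124,.23,-39.3)"
```

```text
t 0.9833 pos [ 0.3988 -0.2033  0.2501] w 0.0596 F [ 1.2 -1.2 -0.3] q [-0.74  0.21  1.57  0.    1.36  1.52]
dp [-0.64 -9.75  2.02] rot [-0.1  0.  -0.3]
```

>>> play_rows(gripper=[6, 6, 6, 6, 6], dp=[[-0.2, -3.2, 0.6], [-0.4, -6.4, 1.2], [-0.6, -9.7, 2], [-0.6, -9.7, 2], [-0.6, -9.7, 2]], rotation=[[0, 0, 0], [0, 0, 0], [0, 0, 0], [0, 0, 0], [0, 0, 0]])

```text
time: 1.4
eef_pos: [0.4562, -0.1234, 0.2297]
tool_rot: [-0.001, 0.942, -0.337, -0.001]
force: [-0.3, 0.1, -0.8]
gripper_width: 0.0598
```

```bash
python3 -c "
from h import *
mv(.456,-.124,.112,-39.3)
snap('wrist','w1')"
```

```text
t 1.4 pos [ 0.4562 -0.1234  0.2297] w 0.0598 F [-0.3  0.1 -0.8] q [-0.52  0.27  1.55  0.    1.33  1.74]
dp [ 0.05  0.07 11.77] rot [-0.   0.1 -0.1]
```

View pics/w1.png

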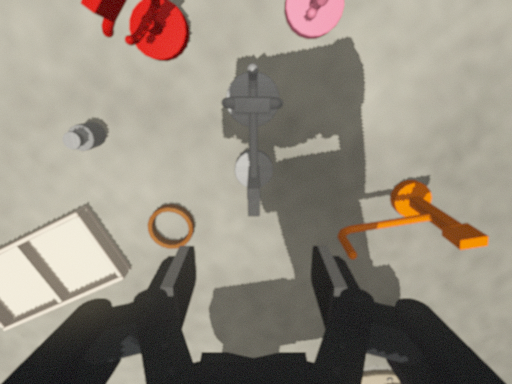

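The wrist view shows the hook tab at about (253,203), midway between the fingers. The arm runs straight up to the loop at (252,103), and no other grey stand is near. I'll refine from an enlarged crop.

```bash
python3 -c "
from h import *
crop('w1',210,50,300,225,3.4,'c_w1')"
```

```text
(no output)
```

View pics/c_w1.png

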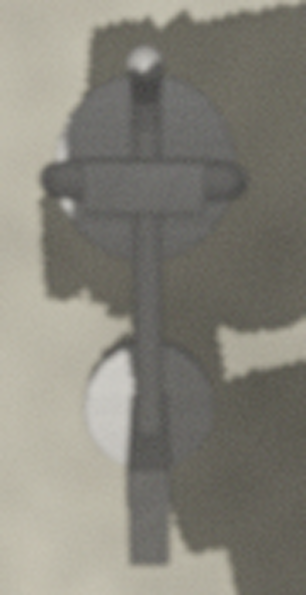

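```bash
python3 -c "
from h import *
s=load('w1');f=lambda x,y:(210+(x+.5)/3.4-.5,50+(y+.5)/3.4-.5)
t=load('top0');S=load('side0')
print(at_z(s,*f(149,516),.12),at_z(s,*f(145,189),.14))
print(tri([(s,*f(149,516)),(t,317.7,219.3),(S,315,151)]),tri([(s,*f(145,189)),(t,342.7,188.3),(S,297.8,129.6)]))
print(at_z(s,*f(149,405),.016),at_z(s,*f(152,165),.02))
"
```

```text
[ 0.45410536 -0.12341118  0.12      ] [ 0.51209129 -0.16998813  0.14      ]
[ 0.45517854 -0.12372193  0.11974659] [ 0.51397572 -0.17063994  0.1385551 ]
[ 0.45431234 -0.12362502  0.016     ] [ 0.51208921 -0.1722015   0.02      ]
```

>>> play_rows(gripper=[6, 6, 6, 6, 6], dp=[[-0.1, 0, 3], [-0.1, 0, 6], [-0.1, 0, 9], [-0.1, 0, 11], [-0.1, 0, 11.7]], rotation=[[0, 0, 0], [0, 0, 0], [0, 0, 0], [0, 0, 0], [0, 0, 0]])

```text
time: 1.87
eef_pos: [0.4535, -0.1243, 0.1109]
tool_rot: [-0.001, 0.941, -0.339, -0.003]
force: [0.1, 0.5, -0.7]
gripper_width: 0.0607
```

```bash
python3 -c "
from h import *
mv(.455,-.1235,.112,-39.3)"
```

```text
t 1.8667 pos [ 0.4535 -0.1243  0.1109] w 0.0607 F [ 0.1  0.5 -0.7] q [-0.52  0.42  1.73  0.    1.    1.74]
dp [ 0.06 -0.15 -0.12] rot [ 0.   0.3 -0.3]
```

>>> play_rows(gripper=[6, 4, 2, 0.5, 0.5], dp=[[0, -0.1, -0.1], [0, -0.1, -0.1], [0, -0.1, -0.1], [0, -0.1, -0.1], [0, -0.1, -0.1]], rotation=[[0, 0.2, -0.3], [0, 0.2, -0.3], [0, 0.2, -0.3], [0, 0.2, -0.3], [0, 0.2, -0.3]], grip_force=80)

```text
time: 2.28
eef_pos: [0.4546, -0.1238, 0.1128]
tool_rot: [-0.0, 0.942, -0.336, 0.0]
force: [-0.7, 0.1, 3.4]
gripper_width: 0.0118
```

>>> play_rows(gripper=[0.5, 0.5, 0.5], dp=[[0, 0, 0], [0, 0, 0], [0, 0, 0]], rotation=[[0, 0, 0], [0, 0, 0], [0, 0, 0]])

```text
time: 2.53
eef_pos: [0.4545, -0.1237, 0.1129]
tool_rot: [-0.0, 0.942, -0.336, -0.0]
force: [-0.3, 0.3, 0.1]
gripper_width: 0.0087
```

```bash
python3 -c "
from h import *
mv(.4545,-.1235,.134,-39.3)"
```

```text
t 2.5333 pos [ 0.4545 -0.1237  0.1129] w 0.0087 F [-0.3  0.3  0.1] q [-0.52  0.42  1.73  0.    1.    1.74]
dp [-0.01 -0.02 -2.11] rot [-0.  0.  0.]
```

>>> play_rows(gripper=[0.5, 0.5, 0.5, 0.5, 0.5], dp=[[0, 0, -0.6], [0, 0, -1.2], [0, 0, -1.8], [0, 0, -2.2], [0, 0, -2.2]], rotation=[[0, 0, 0], [0, 0, 0], [0, 0, 0], [0, 0, 0], [0, 0, 0]])

```text
time: 2.95
eef_pos: [0.4548, -0.1239, 0.1359]
tool_rot: [0.0, 0.942, -0.336, 0.001]
force: [0.9, -0.2, -2.9]
gripper_width: 0.0086
```

```bash
python3 -c "
from h import *
mv(.4545,-.1235,.135,30)
snap('side','s1');crop('s1',255,90,375,215,5,'c_s1')"
```

```text
t 2.95 pos [ 0.4548 -0.1239  0.1359] w 0.0086 F [ 0.9 -0.2 -2.9] q [-0.52  0.38  1.7   0.    1.06  1.74]
dp [-0.05 -0.01  0.09] rot [  0.   -0.1 -69.3]
```

View pics/c_s1.png

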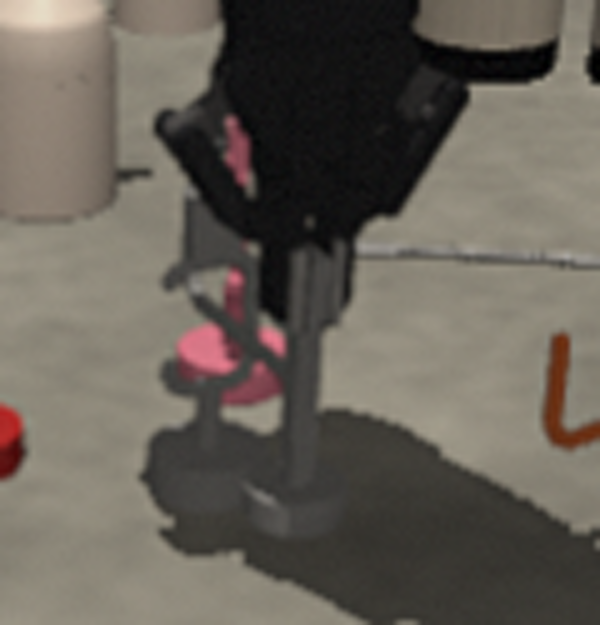

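The side crop shows the hook's foot off the bench at about (315,190 full-frame), with the arm in the middle of the loop's opening and the loop foot still standing. Next is the counter-clockwise twist.

>>> play_rows(gripper=[0.5, 0.5, 0.5, 0.5, 0.5], dp=[[0, 0, 0], [0, 0, 0], [0, 0, 0], [0, 0, 0], [0, 0, 0]], rotation=[[0, 0, -4], [0, 0, -8], [0, 0, -12], [0, 0, -16], [0, 0, -20]])

```text
time: 3.42
eef_pos: [0.4545, -0.1237, 0.1352]
tool_rot: [-0.0, 0.986, -0.166, 0.0]
force: [-0.3, -0.4, -2.5]
gripper_width: 0.0091
```

>>> play_rows(gripper=[0.5, 0.5, 0.5, 0.5, 0.5], dp=[[0, 0, 0], [0, 0, 0], [0, 0, 0], [0, 0, 0], [0, 0, 0]], rotation=[[0, 0, -5], [0, 0, -10], [0, 0, -15], [0, 0, -20], [0, 0, -25]])

```text
time: 3.83
eef_pos: [0.4543, -0.1236, 0.1349]
tool_rot: [-0.0, 0.999, 0.054, -0.0]
force: [0.4, -0.2, -3.1]
gripper_width: 0.0087
```

>>> play_rows(gripper=[0.5, 0.5, 0.5, 0.5, 0.5], dp=[[0, 0, 0], [0, 0, 0], [0, 0, 0], [0, 0, 0], [0, 0, 0]], rotation=[[0, 0, -5], [0, 0, -10], [0, 0, -15], [0, 0, -20], [0, 0, -26]])

```text
time: 4.25
eef_pos: [0.4542, -0.1236, 0.1347]
tool_rot: [-0.0, 0.96, 0.279, -0.0]
force: [-0.4, -0.5, -3.7]
gripper_width: 0.009
```

```bash
python3 -c "
from h import *
mv(.4545,-.1235,.225,36)
snap('side','s2');crop('s2',255,90,375,215,5,'c_s2')"
```

```text
t 4.25 pos [ 0.4542 -0.1236  0.1347] w 0.009 F [-0.4 -0.5 -3.7] q [-0.52  0.38  1.7   0.    1.06  0.49]
dp [ 0.03  0.   -9.03] rot [-0.   0.  -3.6]
```

View pics/c_s2.png

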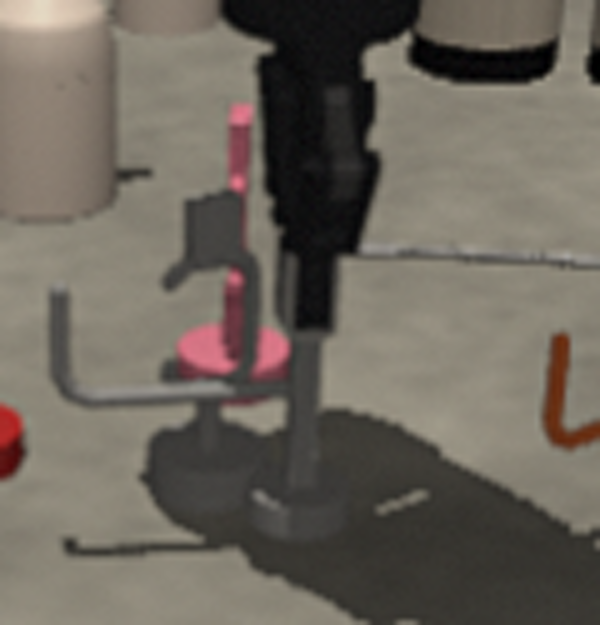

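The arm now swings free in front of the loop, with its tip at about (267,150), and the loop stand hasn't moved. I'll lift straight up.

>>> play_rows(gripper=[0.5, 0.5, 0.5, 0.5, 0.5], dp=[[0, 0, -1.5], [0, 0, -3.5], [0, 0, -5.5], [0, 0, -7.5], [0, 0, -9]], rotation=[[0, 0, 0], [0, 0, -1], [0, 0, -2], [0, 0, -3], [0, 0, -4]])

```text
time: 4.72
eef_pos: [0.4543, -0.1236, 0.2261]
tool_rot: [0.0, 0.949, 0.315, 0.0]
force: [-0.6, -0.9, -4.1]
gripper_width: 0.0085
```

```bash
python3 -c "
from h import *
mv(.534,.2158,.225,76.25)"
```

```text
t 4.7167 pos [ 0.4543 -0.1236  0.2261] w 0.0085 F [-0.6 -0.9 -4.1] q [-0.52  0.27  1.56  0.    1.31  0.41]
dp [ 26.68 -22.45   0.11] rot [  0.   -0.  -39.6]
```

>>> play_rows(gripper=[0.5, 0.5, 0.5, 0.5, 0.5], dp=[[1.4, -1.1, 0], [3.2, -2.7, 0], [5, -4.2, 0], [6.9, -5.8, 0], [8.8, -7.4, 0]], rotation=[[0, 0, -2], [0, 0, -4.5], [0, 0, -7], [0, 0, -10], [0, 0, -13]])

```text
time: 5.13
eef_pos: [0.4805, -0.0106, 0.2258]
tool_rot: [-0.0, 0.907, 0.42, -0.0]
force: [0.7, -0.4, -3.4]
gripper_width: 0.009
```

```bash
python3 -c "
from h import *
mv(.534,.2158,.225,76.25)"
```

```text
t 5.1333 pos [ 0.4805 -0.0106  0.2258] w 0.009 F [ 0.7 -0.4 -3.4] q [-0.27  0.29  1.54  0.    1.32  0.43]
dp [ 20.72 -10.57   0.08] rot [ -0.    0.  -26.6]
```

>>> play_rows(gripper=[0.5, 0.5, 0.5, 0.5, 0.5], dp=[[2.5, -1.3, 0], [5, -2.6, 0], [7.5, -3.8, 0], [10, -5.1, 0], [12.5, -6.4, 0]], rotation=[[0, 0, -3], [0, 0, -6], [0, 0, -9], [0, 0, -12], [0, 0, -15]])

```text
time: 5.55
eef_pos: [0.5125, 0.1275, 0.2255]
tool_rot: [-0.0, 0.845, 0.535, -0.0]
force: [0.3, -1.1, -3.1]
gripper_width: 0.0087
```

```bash
python3 -c "
from h import *
mv(.534,.2158,.225,76.25)"
```

```text
t 5.55 pos [0.5125 0.1275 0.2255] w 0.0087 F [ 0.3 -1.1 -3.1] q [0.02 0.37 1.41 0.   1.36 0.46]
dp [ 8.9  -1.83  0.05] rot [ -0.1   0.  -11.6]
```

>>> play_rows(gripper=[0.5, 0.5, 0.5, 0.5, 0.5], dp=[[2.5, -0.5, 0], [5, -1, 0], [7.2, -1.5, 0], [8.9, -1.8, 0], [8.9, -1.8, 0]], rotation=[[0, 0, -3], [0, 0, -6], [0, 0, -9], [0, 0, -11.6], [0, 0, -11.6]])

```text
time: 5.97
eef_pos: [0.5344, 0.2183, 0.2248]
tool_rot: [-0.001, 0.786, 0.619, -0.0]
force: [-0.4, 0.5, -3.8]
gripper_width: 0.0089
```

```bash
python3 -c "
from h import *
mv(.534,.2158,.118,76.25)
snap('top','t2');snap('side','s3')
mv(.534,.2158,.118,76.25)
crop('t2',90,120,250,240,5,'c_t2')"
```

```text
t 5.9667 pos [0.5344 0.2183 0.2248] w 0.0089 F [-0.4  0.5 -3.8] q [0.18 0.45 1.27 0.   1.42 0.42]
dp [-0.26  0.04 10.68] rot [-0.1 -0.   0.2]
t 6.0667 pos [0.534  0.2158 0.2249] w 0.0089 F [ 0.2 -0.2 -4.6] q [ 0.18  0.45  1.28 -0.    1.42  0.42]
dp [1.000e-02 2.000e-02 1.069e+01] rot [-0.1  0.1 -0. ]
```

View pics/c_t2.png

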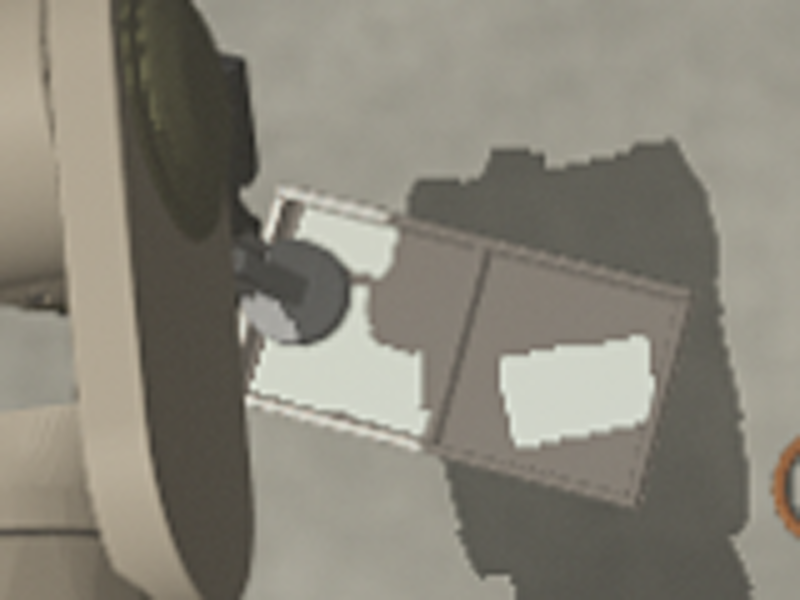

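View pics/s3.png

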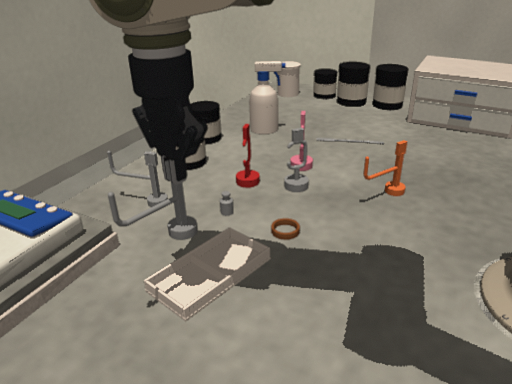

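Both views show the hook stand upright over the left bay (foot at (150,178) in the top view), with its arm pointing away from the other bay. In the side view the loop stand still stands at (297,183) and the lone stand is untouched. I'll lower it now.

>>> play_rows(gripper=[0.5, 0.5, 0.5, 0.5, 0.5], dp=[[0, 0, 2], [0, 0, 4.5], [0, 0, 7], [0, 0, 8.5], [0, 0, 9.5]], rotation=[[0, 0, 0], [0, 0, 0], [0, 0, 0], [0, 0, 0], [0, 0, 0]])

```text
time: 6.48
eef_pos: [0.533, 0.2145, 0.128]
tool_rot: [-0.001, 0.788, 0.616, -0.003]
force: [-0.5, -0.5, -3.5]
gripper_width: 0.0086
```

```bash
python3 -c "
from h import *
mv(.534,.2158,.118,76.25)"
```

```text
t 6.4833 pos [0.533  0.2145 0.128 ] w 0.0086 F [-0.5 -0.5 -3.5] q [ 0.18  0.55  1.42 -0.    1.19  0.42]
dp [0.15 0.07 1.  ] rot [-0.3  0.2 -0.2]
```

>>> play_rows(gripper=[0.5, 0.5, 0.5, 0.5, 0.5], dp=[[0.1, 0, 0.2], [0.1, 0, 0.5], [0.1, 0, 0.7], [0.1, 0, 0.9], [0.1, 0, 0.95]], rotation=[[-0.2, 0.2, 0], [-0.3, 0.2, 0], [-0.3, 0.2, 0], [-0.3, 0.2, 0], [-0.3, 0.2, 0]])

```text
time: 6.9
eef_pos: [0.5334, 0.2155, 0.119]
tool_rot: [0.0, 0.788, 0.616, 0.001]
force: [-0.3, -0.0, -3.4]
gripper_width: 0.0088
```

```bash
python3 -c "
from h import *
mv(.534,.2158,.118,76.25)"
```

```text
t 6.9 pos [0.5334 0.2155 0.119 ] w 0.0088 F [-0.3 -0.  -3.4] q [0.18 0.55 1.43 0.   1.16 0.42]
dp [0.04 0.05 0.1 ] rot [ 0.1 -0.1 -0.2]
```

Still fully carried, about 1 mm above the floor. I'll go down 1 to 2 mm until it makes contact.

>>> play_rows(gripper=[0.5, 0.5, 0.5], dp=[[0, 0, 0.1], [0, 0, 0.15], [0, 0, 0.15]], rotation=[[0, 0, 0], [0, 0, 0], [0, 0, 0]])

```text
time: 7.15
eef_pos: [0.5337, 0.2156, 0.1179]
tool_rot: [0.0, 0.788, 0.616, 0.001]
force: [-0.2, -0.5, -2.0]
gripper_width: 0.009
```

Force is dropping, so it has made contact. Releasing.

>>> play_rows(gripper=[1.5, 2.5, 3.5, 4.5, 5], dp=[[0, 0, 0.05], [0, 0, 0.05], [0, 0, 0.05], [0, 0, 0.05], [0, 0, 0.05]], rotation=[[0, 0, 0], [0, 0, 0], [0, 0, 0], [0, 0, 0], [0, 0, 0]])

```text
time: 7.57
eef_pos: [0.5338, 0.2156, 0.1176]
tool_rot: [0.0, 0.788, 0.616, 0.002]
force: [0.2, 0.9, 0.3]
gripper_width: 0.0498
```

>>> play_rows(gripper=[5, 5, 5, 5, 5], dp=[[0, 0, -1], [0, 0, -3], [0, 0, -6], [0, 0, -9], [0, 0, -13]], rotation=[[0, 0, 0], [0, 0, 0], [0, 0, 0], [0, 0, 0], [0, 0, 0]])

```text
time: 7.98
eef_pos: [0.5325, 0.2153, 0.2483]
tool_rot: [-0.0, 0.788, 0.616, 0.0]
force: [0.8, 0.6, 0.4]
gripper_width: 0.0499
```

```bash
python3 -c "
from h import *
mv(.5135,-.171,.25,50.7)
snap('side','s4');crop('s4',80,130,330,310,3,'c_s4')"
```

```text
t 7.9833 pos [0.5325 0.2153 0.2483] w 0.0499 F [0.8 0.6 0.4] q [0.18 0.43 1.24 0.   1.47 0.42]
dp [-37.94   7.48  -0.2 ] rot [-0.  -0.  25.3]
```

View pics/c_s4.png

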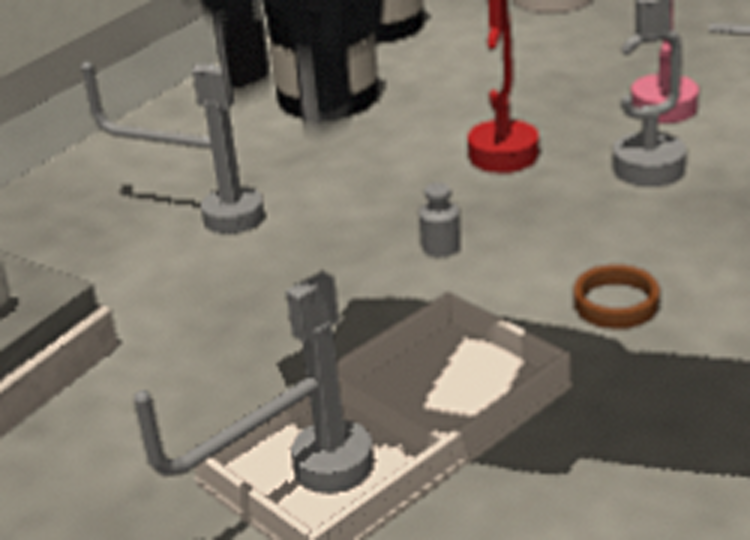

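The hook stand stands upright in the left bay (foot at about (190,282) in the side view), with its arm over the outer wall. The loop stand is at (297,182). Moving to the loop stand.

>>> play_rows(gripper=[5, 5, 5, 5, 5], dp=[[-3, 0.6, 0], [-7, 1.4, 0], [-11, 2.2, 0], [-15, 3, 0], [-19, 3.8, 0]], rotation=[[0, 0, 2], [0, 0, 5], [0, 0, 8], [0, 0, 11], [0, 0, 14]])

```text
time: 8.45
eef_pos: [0.5256, 0.0207, 0.2579]
tool_rot: [0.003, 0.857, 0.514, 0.008]
force: [0.2, -0.6, 0.5]
gripper_width: 0.0502
```

```bash
python3 -c "
from h import *
mv(.5135,-.171,.25,50.7)"
```

```text
t 8.45 pos [0.5256 0.0207 0.2579] w 0.0502 F [ 0.2 -0.6  0.5] q [-0.19  0.33  1.37  0.01  1.42  0.3 ]
dp [-17.49   7.95   0.71] rot [ 0.7 -0.7 11.2]
```

>>> play_rows(gripper=[5, 5, 5, 5, 5], dp=[[-3.6, 1.6, 0.2], [-7.2, 3.3, 0.4], [-10.8, 4.9, 0.6], [-14.4, 6.5, 0.7], [-17.5, 8, 0.7]], rotation=[[0.7, -0.7, 2.5], [0.7, -0.7, 5], [0.7, -0.7, 7.5], [0.7, -0.7, 10], [0.7, -0.7, 11.2]])

```text
time: 8.87
eef_pos: [0.5132, -0.1737, 0.2506]
tool_rot: [0.0, 0.904, 0.427, -0.0]
force: [0.7, 0.0, -0.0]
gripper_width: 0.0499
```

>>> play_rows(gripper=[5, 5], dp=[[0, 0, 0], [0, 0, 0]], rotation=[[0, 0, 0], [0, 0, 0]])

```text
time: 9.03
eef_pos: [0.5129, -0.1754, 0.251]
tool_rot: [0.001, 0.905, 0.426, -0.0]
force: [-0.4, 1.0, -0.8]
gripper_width: 0.0497
```

```bash
python3 -c "
from h import *
mv(.5135,-.171,.133,50.7)
snap('wrist','w2')"
```

```text
t 9.0333 pos [ 0.5129 -0.1754  0.251 ] w 0.0497 F [-0.4  1.  -0.8] q [-0.55  0.37  1.33 -0.    1.44  0.14]
dp [ 0.38 -0.25 11.8 ] rot [ 0.1  0.  -0.3]
```

View pics/w2.png

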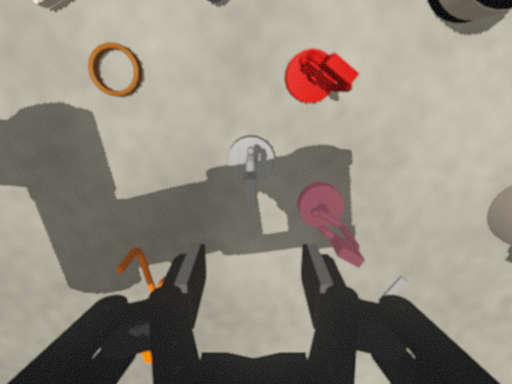

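```bash
python3 -c "
from h import *
t=load('top0');s=load('w2')
crop('w2',200,120,380,280,4,'c_w2')
print('pink foot',at_z(t,379,183,.02),at_z(s,321,205,.02),'pink tab',at_z(s,350,255,.14),at_z(t,389,179,.14))
print('red',at_z(t,321,147,.02))
"
```

```text
pink foot [ 0.54052382 -0.26939843  0.02      ] [ 0.54364189 -0.2669193   0.02      ] pink tab [ 0.54329546 -0.26618623  0.14      ] [ 0.53486468 -0.26312106  0.14      ]
red [ 0.61973283 -0.14030517  0.02      ]
```

View pics/c_w2.png

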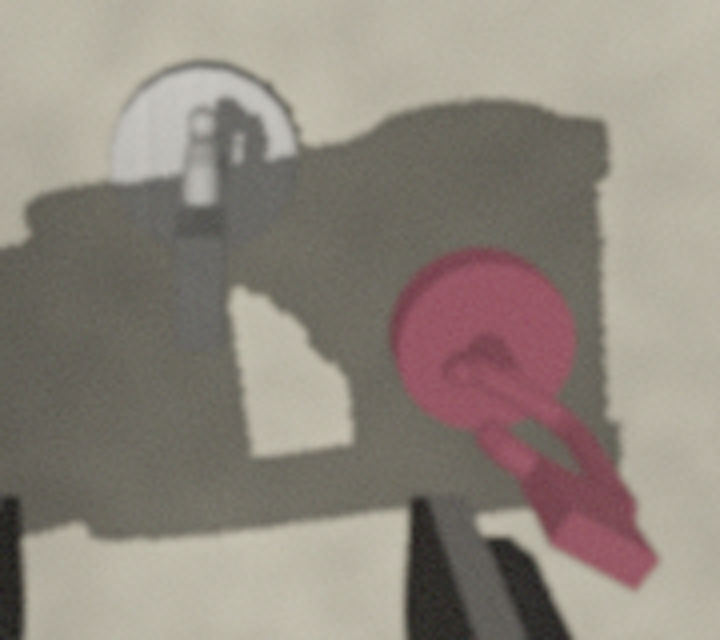

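```bash
python3 -c "
from h import *
t=load('top0');s=load('w2');w=load('w1')
a=(200+200/4-.5,120+295.5/4-.5);print(a,at_z(s,*a,.14))
for P in [(200+176.5/4,120+295/4),(200+222/4,120+295/4)]: print(at_z(s,*P,.14))
print(tri([(s,*a),(t,342.7,188.3),(w,252.2,105.2)]),at_z(s,200+204/4,120+155/4,.02))
b=at_z(s,*a,.14)
mv(b[0],b[1],.133,50.7)
"
```

```text
(249.5, 193.375) [ 0.51289681 -0.16884127  0.14      ]
[ 0.50941967 -0.16636535  0.14      ]
[ 0.51635293 -0.17211464  0.14      ]
[ 0.51361157 -0.16975481  0.14294065] [ 0.51442168 -0.16783957  0.02      ]
t 9.0833 pos [ 0.5131 -0.174   0.251 ] w 0.0501 F [0.8 0.6 0.1] q [-0.55  0.37  1.33 -0.    1.44  0.14]
dp [ 0.39 -0.35 11.8 ] rot [ 0.   0.  -0.2]
```

>>> play_rows(gripper=[5, 5, 5, 5, 5], dp=[[0.3, -0.25, 2], [0.35, -0.25, 4.5], [0.35, -0.25, 7], [0.35, -0.25, 9], [0.35, -0.25, 10.5]], rotation=[[0, 0, 0], [0, 0, 0], [0, 0, 0], [0, 0, 0], [0, 0, 0]])

```text
time: 9.5
eef_pos: [0.5132, -0.1676, 0.1448]
tool_rot: [-0.0, 0.904, 0.428, -0.0]
force: [0.4, -0.5, 0.4]
gripper_width: 0.05
```

```bash
python3 -c "
from h import *
mv(.5133,-.1697,.133,50.7)"
```

```text
t 9.5 pos [ 0.5132 -0.1676  0.1448] w 0.05 F [ 0.4 -0.5  0.4] q [-0.54  0.47  1.5  -0.    1.17  0.15]
dp [-0.15  0.14  1.18] rot [-0.   0.  -0.1]
```

>>> play_rows(gripper=[5, 5, 3, 1.5, 0.5], dp=[[-0.1, 0.1, 0.6], [-0.1, 0.1, 1.2], [-0.1, 0.1, 1.2], [-0.1, 0.1, 1.2], [-0.1, 0.1, 1.2]], rotation=[[0, 0, 0], [0, 0, 0], [0, 0, 0], [0, 0, 0], [0, 0, 0]])

```text
time: 9.92
eef_pos: [0.5137, -0.169, 0.1338]
tool_rot: [0.0, 0.904, 0.428, 0.0]
force: [0.3, 0.2, -0.4]
gripper_width: 0.0142
```

>>> play_rows(gripper=[0.5, 0.5, 0.5, 0.5], dp=[[0, 0, 0], [0, 0, 0], [0, 0, 0], [0, 0, 0]], rotation=[[0, 0, 0], [0, 0, 0], [0, 0, 0], [0, 0, 0]])

```text
time: 10.25
eef_pos: [0.5137, -0.169, 0.134]
tool_rot: [0.001, 0.904, 0.428, 0.0]
force: [0.5, -0.1, -0.5]
gripper_width: 0.0089
```

>>> play_rows(gripper=[0.5, 0.5, 0.5, 0.5, 0.5], dp=[[0, 0, -1], [0, 0, -3], [0, 0, -5], [0, 0, -7], [0, 0, -9]], rotation=[[0, 0, 0], [0, 0, 0], [0, 0, 0], [0, 0, 0], [0, 0, 0]])

```text
time: 10.67
eef_pos: [0.5134, -0.1689, 0.2246]
tool_rot: [0.0, 0.904, 0.428, 0.0]
force: [-0.6, 0.1, -2.9]
gripper_width: 0.009
```

```bash
python3 -c "
from h import *
mv(.5114,.1235,.224,76.25)
snap('side','s5');crop('s5',240,60,360,220,4,'c_s5')"
```

```text
t 10.6667 pos [ 0.5134 -0.1689  0.2246] w 0.009 F [-0.6  0.1 -2.9] q [-0.54  0.39  1.38 -0.    1.37  0.15]
dp [ 22.48 -18.69   0.06] rot [  0.    0.  -25.6]
```

View pics/c_s5.png

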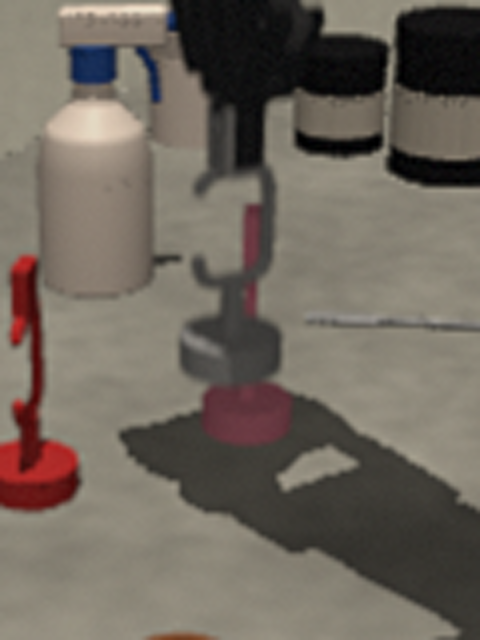

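The loop stand hangs straight (foot at about (298,146) in the side view) and the red and pink ones are undisturbed. Carrying it to the right bay.

>>> play_rows(gripper=[0.5, 0.5, 0.5, 0.5, 0.5], dp=[[1.2, -1, 0], [2.8, -2.3, 0], [4.6, -3.8, 0], [6.4, -5.3, 0], [8.2, -6.8, 0]], rotation=[[0, 0, -1], [0, 0, -3], [0, 0, -5], [0, 0, -7], [0, 0, -9]])

```text
time: 11.13
eef_pos: [0.5135, -0.0619, 0.2273]
tool_rot: [0.003, 0.867, 0.498, 0.001]
force: [0.3, -0.4, -4.7]
gripper_width: 0.0089
```

```bash
python3 -c "
from h import *
mv(.5114,.1235,.224,76.25)"
```

```text
t 11.1333 pos [ 0.5135 -0.0619  0.2273] w 0.0089 F [ 0.3 -0.4 -4.7] q [-0.35  0.35  1.44 -0.    1.35  0.18]
dp [15.91 -9.53  0.27] rot [  0.3   0.1 -16.5]
```

>>> play_rows(gripper=[0.5, 0.5, 0.5, 0.5, 0.5], dp=[[2.3, -1.4, 0.1], [4.6, -2.8, 0.1], [7, -4.2, 0.1], [9.2, -5.5, 0.2], [11, -6.6, 0.2]], rotation=[[0, 0, -2.5], [0, 0, -5], [0, 0, -7.5], [0, 0, -10], [0, 0, -12]])

```text
time: 11.55
eef_pos: [0.5114, 0.0681, 0.2238]
tool_rot: [0.002, 0.81, 0.587, 0.001]
force: [-0.2, 0.1, -4.0]
gripper_width: 0.0084
```

```bash
python3 -c "
from h import *
mv(.5114,.1235,.224,76.25)"
```

```text
t 11.55 pos [0.5114 0.0681 0.2238] w 0.0084 F [-0.2  0.1 -4. ] q [-0.1   0.35  1.45 -0.    1.34  0.22]
dp [ 5.27 -1.72 -0.03] rot [ 0.2  0.1 -4.4]
```

>>> play_rows(gripper=[0.5, 0.5, 0.5, 0.5, 0.5], dp=[[1.8, -0.6, 0], [3.6, -1.2, 0], [4.8, -1.6, 0], [5.3, -1.7, 0], [5.3, -1.7, 0]], rotation=[[0.2, 0.1, -2], [0.2, 0.1, -3], [0.2, 0.1, -4], [0.2, 0.1, -4.4], [0.2, 0.1, -4.4]])

```text
time: 11.97
eef_pos: [0.5116, 0.1243, 0.2232]
tool_rot: [0.0, 0.786, 0.618, -0.0]
force: [0.8, 0.4, -4.6]
gripper_width: 0.0093
```

```bash
python3 -c "
from h import *
mv(.5114,.1235,.14,76.25)
snap('side','s6');crop('s6',90,100,310,310,2.8,'c_s6')
mv(.5114,.1235,.14,76.25)"
```

```text
t 11.9667 pos [0.5116 0.1243 0.2232] w 0.0093 F [ 0.8  0.4 -4.6] q [ 0.01  0.37  1.42 -0.    1.35  0.25]
dp [-0.08 -0.    8.32] rot [0.  0.  0.1]
t 12.0167 pos [0.5117 0.1235 0.2233] w 0.0093 F [ 0.5 -0.9 -4.9] q [ 0.01  0.37  1.42 -0.    1.35  0.25]
dp [-0.01 -0.03  8.33] rot [0.  0.  0.1]
```

View pics/c_s6.png

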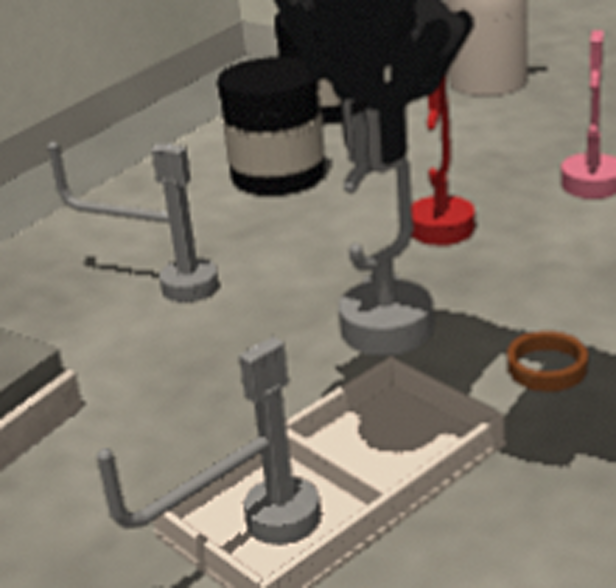

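>>> play_rows(gripper=[0.5, 0.5, 0.5, 0.5, 0.5], dp=[[0, 0, 1.5], [0, 0, 3.5], [0, 0, 5.5], [0, 0, 7], [0, 0, 7.6]], rotation=[[0, 0, 0], [0, 0, 0], [0, 0, 0], [0, 0, 0], [0, 0, 0]])

```text
time: 12.43
eef_pos: [0.511, 0.1223, 0.1453]
tool_rot: [-0.001, 0.787, 0.617, -0.002]
force: [-0.2, 0.5, -4.2]
gripper_width: 0.0087
```

```bash
python3 -c "
from h import *
mv(.5114,.1235,.139,76.25)"
```

```text
t 12.4333 pos [0.511  0.1223 0.1453] w 0.0087 F [-0.2  0.5 -4.2] q [ 0.01  0.45  1.54 -0.    1.16  0.25]
dp [0.12 0.01 0.63] rot [-0.2  0.1 -0. ]
```

>>> play_rows(gripper=[0.5, 0.5, 0.5, 0.5, 0.5], dp=[[0.1, 0, 0.2], [0.1, 0, 0.4], [0.1, 0, 0.6], [0.1, 0, 0.7], [0.1, 0, 0.7]], rotation=[[-0.2, 0.1, 0], [-0.2, 0.1, 0], [-0.2, 0.1, 0], [-0.2, 0.1, 0], [-0.2, 0.1, 0]])

```text
time: 12.85
eef_pos: [0.5117, 0.1232, 0.139]
tool_rot: [0.001, 0.787, 0.617, 0.001]
force: [0.5, -1.2, -1.6]
gripper_width: 0.0088
```

Contact is starting: the load fell from 4.5 to 1.6 N. I'll go down 0.5 mm more, then release.

>>> play_rows(gripper=[0.5, 1.5, 2.5, 3.5, 4.5], dp=[[0, 0, 0.05], [0, 0, 0.05], [0, 0, 0.05], [0, 0, 0.05], [0, 0, 0.05]], rotation=[[0, 0, 0], [0, 0, 0], [0, 0, 0], [0, 0, 0], [0, 0, 0]])

```text
time: 13.27
eef_pos: [0.5119, 0.1232, 0.1388]
tool_rot: [0.001, 0.787, 0.617, 0.001]
force: [-0.1, -0.3, -0.9]
gripper_width: 0.0446
```

>>> play_rows(gripper=[4.5, 4.5, 4.5, 4.5, 4.5], dp=[[0, 0, -1], [0, 0, -3], [0, 0, -6], [0, 0, -9], [0, 0, -12]], rotation=[[0, 0, 0], [0, 0, 0], [0, 0, 0], [0, 0, 0], [0, 0, 0]])

```text
time: 13.68
eef_pos: [0.5113, 0.1233, 0.2603]
tool_rot: [0.001, 0.787, 0.617, 0.001]
force: [0.1, -0.5, 0.8]
gripper_width: 0.045
```

>>> play_rows(gripper=[4.5, 4.5, 4.5, 4.5, 4.5], dp=[[-2, 0, 0], [-5, 1, 0], [-8, 2, 0], [-11, 3, 0], [-14, 4, 0]], rotation=[[0, 0, 0], [0, 0, 0], [0, 0, 0], [0, 0, 0], [0, 0, 0]])

```text
time: 14.1
eef_pos: [0.5166, -0.0236, 0.2606]
tool_rot: [0.001, 0.787, 0.617, 0.001]
force: [0.0, -0.1, -0.1]
gripper_width: 0.0451
```

```bash
python3 -c "
from h import *
snap('side','s7');snap('top','t7');crop('s7',60,90,340,310,2.8,'c_s7');crop('t7',80,20,280,240,2.5,'c_t7');mv(.4,0,.25,60)"
```

```text
t 14.2 pos [ 0.5172 -0.0258  0.2603] w 0.0449 F [-0.4  0.1 -0.7] q [-0.28  0.32  1.38 -0.    1.44 -0.03]
dp [ -0.34 -12.     0.99] rot [ 0.2 -0.  16. ]
```

View pics/c_s7.png

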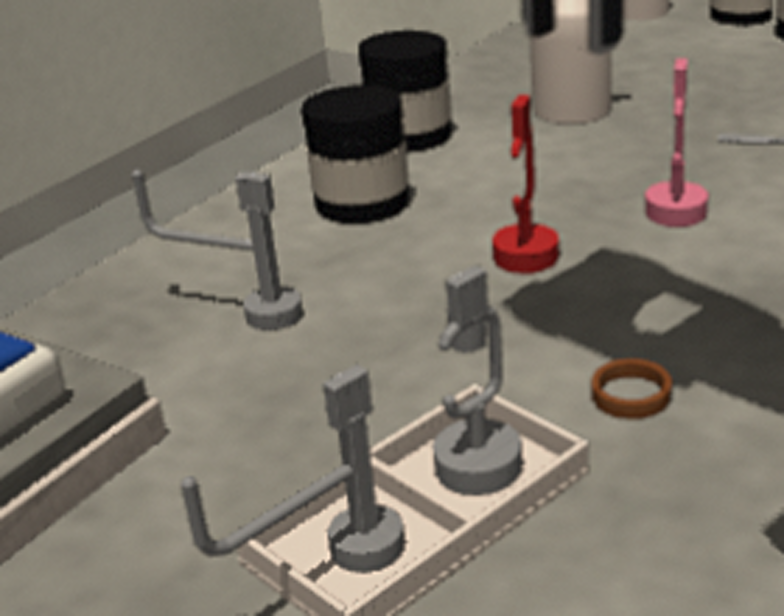

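View pics/c_t7.png

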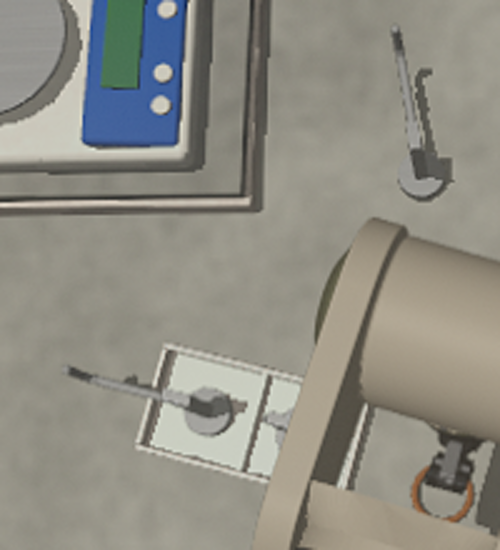

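Both stands stand upright, one in each bay. In the side view the hook foot is at (190,281) with its arm over the outer wall, and the loop foot is at (230,252). The lone stand hasn't moved and the gripper is clear. Handing in.

```bash
python3 -c "
from h import *
print(env.hand_in())"
```

```text
the job is handed in; nothing more can be done
None
```

The job is handed in: both stands are upright in the tray, one in each bay, after about 14.2 s of the 62 s allowed.

- **Unhooking:** I gripped the hook stand by its tab, raised it about 23 mm and turned it about 71° counter-clockwise out through the loop's open side, then lifted it. The loop stand stayed standing on the bench.
- **Placing:** The hook stand went into the left bay (the tray's +y bay) with its arm over the outer wall, pointing away from the other bay. The loop stand went into the right bay.
- **Forces:** Both stands touched down lightly. The force readings I saw stayed under 5 N.
- **Last checks:** The side view shows both stands upright inside their bays, the lone hook stand and the red and pink loop stands still in place, and the gripper clear. The top view agrees for the hook stand and the lone stand. The robot arm partly hid the loop stand there, so its bay was confirmed from the side view only.
- **Measurements:** The two camera views agreed to about 2–3 mm on the stands' positions. No check failed.

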